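# Pack the two spice jars into the caddy

### The job

Pack the two spice jars, the one with the dark cap and the one with the white cap, into the free space of the open steel caddy beside the sugar shaker, so that both stand upright on its floor. Set them down, do not drop them, and leave the dark squeeze bottle that stands in a row with them where it is.

Things in the scene. Friction and masses are not known exactly. Their poses are not given: they have to be found in the camera images.
- caddy: Open steel box, fixed, length (its y) running left to right, turned up to 30 deg. Outside 76 x 188 mm, rim 45 mm high, wire ear at each end. Inside 68 x 180 mm (2 mm less at the rim), floor 8 mm above worktop. Origin: centre of underside; z up. A sugar shaker, clear with white domed top, 49 mm wide, 88 tall, is fixed in the right (-y) end, at x 0, y -63 mm; free space: y -38 to +90 mm, for two jars in a row
- dark_cap_jar: Spice jar with a dark brown cap and a green and orange label, round, 44 mm across, 105 mm tall (cap from 85 mm up), about 0.11 kg, loose, upright on the worktop. Origin: centre of its underside; z up along its axis
- white_cap_jar: Spice jar with a white cap and a white and blue label, round, 47 mm across, 98 mm tall (cap from 77 mm up), about 0.11 kg, loose, upright on the worktop. Origin: centre of its underside; z up along its axis
- squeeze_bottle: Dark brown squeeze sauce bottle with a black nozzle, not to be packed: round, 45 mm across, 143 mm tall, loose, upright on the worktop in the same row as the two jars (any of the three places, at least 90 mm between neighbours' axes). Origin: centre of its underside; z up along its axis
Things that resemble listed ones, but are neither listed nor needed, are in the scene too. Leave any purple or red look-alike of the dark_cap_jar alone.

How it is judged (in metres and radians):
At the end, for the whole second after the job is handed in: Both jars stand inside the caddy's walls in its free space, with their undersides on its floor (less than 8 mm above it), upright within 10 degrees and at rest; the squeeze bottle stands upright within 40 mm of where it was (x of dark_cap_jar in the frame of caddy between -0.034 and 0.034 m and y of dark_cap_jar in the frame of caddy between -0.04 and 0.09 m and z of dark_cap_jar in the frame of caddy between 0 and 0.016 m and angle between each of dark_cap_jar, white_cap_jar, squeeze_bottle's own z axis and vertical below 0.17 rad and linear speed of each of dark_cap_jar, white_cap_jar below 0.02 m/s and x of white_cap_jar in the frame of caddy between -0.034 and 0.034 m and y of white_cap_jar in the frame of caddy between -0.04 and 0.09 m and z of white_cap_jar in the frame of caddy between 0 and 0.016 m and distance of squeeze_bottle from where it was at the start of the episode below 0.04 m); the robot touches nothing.
It fails at once if the dark_cap_jar is let fall (moves faster than 0.6 m/s with no finger on it, a drop of about 20 mm) (linear speed of dark_cap_jar above 0.6 m/s and contact force between dark_cap_jar and the fingers below 0.05 N).
It fails at once if the white_cap_jar is let fall (moves faster than 0.6 m/s with no finger on it, a drop of about 20 mm) (linear speed of white_cap_jar above 0.6 m/s and contact force between white_cap_jar and the fingers below 0.05 N).
It fails at once if the squeeze bottle is moved more than 40 mm or knocked over (distance of squeeze_bottle from where it was at the start of the episode above 0.04 m or angle between squeeze_bottle's own z axis and vertical above 0.5 rad).
It also fails if it takes over 56 s, if anything falls off the work surface, if the arm or the gripper's body presses on something with over 40 N, if the wrist force passes 120 N, or if a joint passes its speed limit or range.

### The arm

A 6-joint arm with a two-finger parallel gripper is mounted at the origin on a cart in front of the work surface, level with it; the furniture and walls round the work are solid. World frame = base frame: x ahead of the robot, y to its left, z up, the work surface at z = 0. Lengths are in mm, angles in rad, forces in N, time in s.
With the tool pointing down it reaches from about 350 to 875 mm from the base axis. Payload 4.2 kg.
Tool frame: the origin (TCP) lies at the very end of the fingers, on their centre line; the grasp point (between the pads) lies arm.grip_point_offset behind it (arm.grip_point_offset is the distance from the TCP to the grasp point, in mm); z points along the fingers, y is the line along which they close (so a half turn about z gives the same grasp; the last joint's range is limited). The gripper opens to 85 mm and grips with 20 to 120 N. Pads are 22 mm wide; open, the fingers measure 114 mm over their backs; the gripper's body (76 mm by 85 mm) begins 54 mm behind the grasp point. The pads swing forward as they close: fully open they stand 13 mm farther back than shut.
Start: joints at [-0.988, 0.385, 0.008, 0, -1.194, -0.259], TCP at [198.872, -592.494, 231.312] pointing down, gripper open.
Joint ranges: [-3.14, 3.14], [-1.21, 2.06], [-1.07, 1.41], [-3.16, 2.05], [-2.99, -0.16], [-3.1, 3.1]. Speed limits (rad/s): [2.79, 2.79, 3.14, 3.14, 3.14, 3.14].

### API

Orientations are given as a unit quaternion [x, y, z, w].
In Python, from bench import arm, cams, ticket gives the robot as it stands.
- The arm moves only by the tool servo_tool, never from a script. Its argument "commands" is a list that holds one entry, the list of rows, each a list of 7 numbers: the closure in counts, from 0 (fully open) to 255 (shut), then the shift along the tool's x, y, z in m, then the turn, a rotation vector about the tool's x, y, z in degrees. In form: [[[grip, x, y, z, ax, ay, az], ...]]. A call has 1 to 10 rows; each row shifts and turns the commanded pose from where the row before left it, along the tool's axes as they then stand; what a row does not reach is not made up. A row lasts 1/12 s, in which the tool goes at most 41.7 mm and 7.16 degrees, less where a joint would pass 70% of its speed; a pose out of reach is approached as far as the arm can. A call with a gripper value outside its range is refused whole. The fingers move at their own pace and stop on an object; the grip force is fixed at half the most. Time passes only in rows, so rows that do not move let the fingers close. It gives the time, the measured TCP pose, the force, the opening and the grip force at its end, in the units of the state.
- arm.read_state(): the state, without advancing time (a new reading comes with each control period).
- cams.get_image(name): name is "scene" or "side" or "wrist"; returns a dict with "frame" (480x640x3 uint8, blue, green, red), "K" (3x3 intrinsics, pixels), "T" (4x4, takes a point from camera to world coordinates). Camera axes: x right, y up, looking along -z (the intrinsics and any distortion apply to the point x, -y, -z); pixel columns grow to the right and rows downward; lengths in mm; the calibration is good to about 2 mm. A picture is of the moment at which its call begins. There is no depth.
- ticket.job_done(): hands the job in; it is judged then, once.
The state is a dict: "clock": time; "joints": joint angles; "joint_vel": joint speeds; "joint_efforts": joint torques, N m; "position": TCP position; "ee_rot": TCP orientation; "contact_force": force on the tool from outside, world axes, zero at the start; "wrist_torque": the same for the moment, N m; "gripper_width": finger opening in mm; "grasp_force": force on a finger pad.
Only numpy, scipy, OpenCV 4.12 (cv2) and the standard library are available. Lean on these libraries where they do the work, as an engineer would, in place of code of your own. Each camera call takes 0.05 s, during which the arm holds its last target. There are 200 camera calls.

## Working session

There is one attempt and no reset: what is moved stays moved. The work goes in short steps, Python scripts to look and compute and a tool call to move; the robot and the scene stay as the last step left them, time stands still between calls to the robot, and variables do not carry over. Pictures are saved under pics/ and viewed, at most 10 in all, crops included, and the job is handed in when it is done.

Besides the shell and the picture viewer there is one more tool, called after "Call:" in YAML: its name, and indented under it one key for each argument. servo_tool: Moves the arm, as the interface text tells. Its arguments: {"type":"object","properties":{"commands":{"type":"array","items":{"type":"array","items":{"type":"array","items":{"type":"number"}}}}},"required":["commands"]}

```bash
mkdir -p pics; python3 - <<'E'
from bench import arm,cams,ticket
import cv2,numpy as np,pickle
d={}
for n in("scene","side"):
    i=cams.get_image(n);cv2.imwrite(f"pics/{n}0.png",i["frame"]);d[n]=i
    print(n,i["K"],i["T"],i.keys())
pickle.dump(d,open("d0.pkl","wb"))
s=arm.read_state();print(s,arm.grip_point_offset)
E
```

```text
scene [[457.70117673   0.         323.65913565]
 [  0.         457.70117673 240.49532851]
 [  0.           0.           1.        ]] [[-7.54340623e-01  3.10003934e-01 -5.78677618e-01 -1.17595192e+02]
 [-6.56472689e-01 -3.61202401e-01  6.62251036e-01  7.48130938e+02]
 [-3.71931873e-03  8.79448910e-01  4.75978761e-01  5.06989567e+02]
 [ 0.00000000e+00  0.00000000e+00  0.00000000e+00  1.00000000e+00]] dict_keys(['frame', 'K', 'T'])
side [[530.89272493   0.         315.81559428]
 [  0.         530.89272493 238.68435114]
 [  0.           0.           1.        ]] [[-9.99831931e-01 -8.30321391e-03 -1.63452500e-02  4.51913569e+02]
 [-7.76317550e-03 -6.15935118e-01  7.87758633e-01  1.03533094e+03]
 [-1.66085419e-02  7.87753126e-01  6.15767139e-01  7.71866013e+02]
 [ 0.00000000e+00  0.00000000e+00  0.00000000e+00  1.00000000e+00]] dict_keys(['frame', 'K', 'T'])
{'clock': 0.1, 'joints': array([-9.88399139e-01,  3.85458512e-01,  6.76018459e-03, -4.06833254e-04,
       -1.19400499e+00, -2.58596699e-01]), 'joint_vel': array([ 6.33565507e-04,  2.63303681e-04,  2.48216352e-03,  5.75689779e-04,
       -1.51230750e-03,  5.57457508e-06]), 'joint_efforts': array([ 1.08700831e-03, -3.93320060e+01,  1.88929528e+01,  4.19788375e+00,
       -2.57422740e-03,  5.98805954e-06]), 'position': array([ 198.69790246, -592.02352986,  230.34701924]), 'ee_rot': array([-1.61119770e-01,  9.86934382e-01,  9.47617611e-04, -2.16626589e-04]), 'contact_force': array([-0.42513609,  0.19627595,  0.68346634]), 'wrist_torque': array([ 0.02186914, -0.03252633, -0.00628491]), 'grasp_force': 0.0, 'gripper_width': 85.49679404580661} 18.700000000000003
```

View pics/scene0.png

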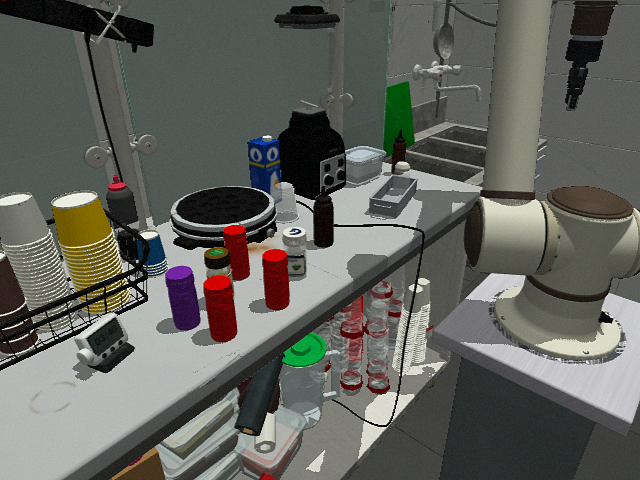

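View pics/side0.png

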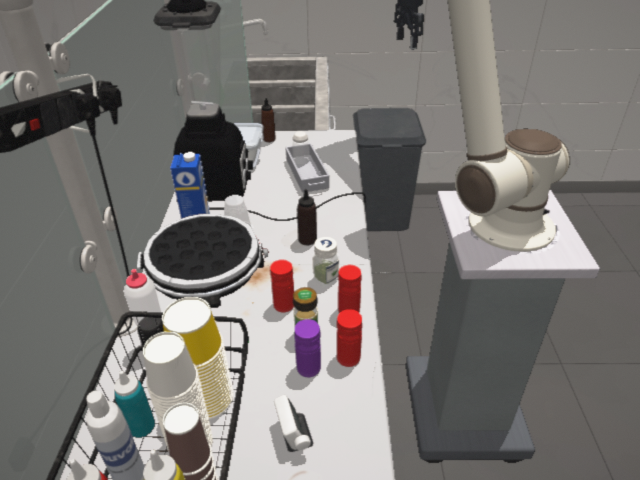

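```bash
python3 - <<'E'
import cv2,pickle,numpy as np
d=pickle.load(open("d0.pkl","rb"))
def crop(n,x0,y0,x1,y1,s):
    c=cv2.resize(d[n]["frame"][y0:y1,x0:x1],None,fx=s,fy=s,interpolation=cv2.INTER_CUBIC)
    for u in range((x0+9)//10*10,x1,10): cv2.line(c,((u-x0)*s,0),((u-x0)*s,9 if u%50 else 22),(0,255,255),1)
    for v in range((y0+9)//10*10,y1,10): cv2.line(c,(0,(v-y0)*s),(9 if v%50 else 22,(v-y0)*s),(0,255,255),1)
    return c
a=crop("side",250,185,380,385,3); b=crop("scene",160,190,340,350,2)
cv2.imwrite("pics/c1.png",crop("side",260,185,380,385,3))
o=np.zeros((600,800,3),np.uint8)
o[:600,:360]=crop("side",260,185,380,385,3); o[:320,370:730]=b
cv2.imwrite("pics/c1.png",o)
o=np.zeros((560,760,3),np.uint8)
o[:340,:260]=crop("side",275,120,340,205,4); o[:280,280:560]=crop("scene",360,155,430,225,4)
cv2.imwrite("pics/c2.png",o)
E
```

```text
(no output)
```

View pics/c1.png

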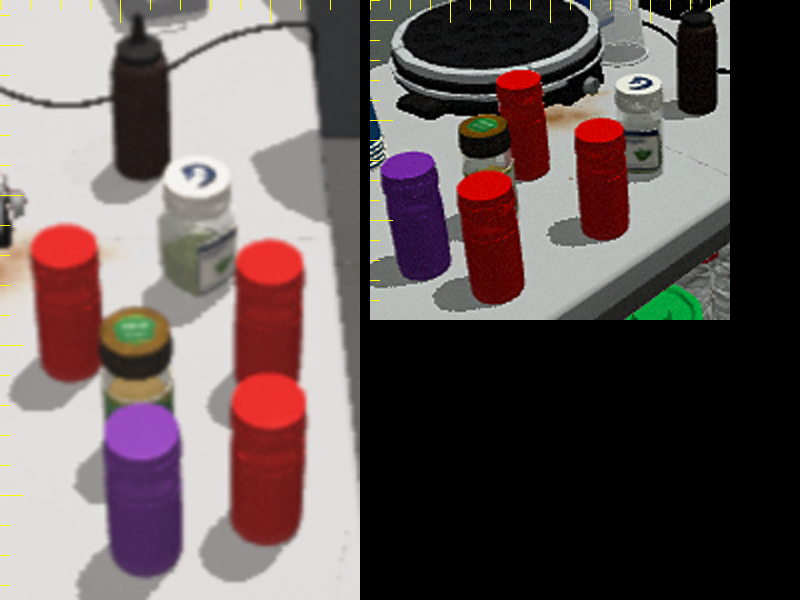

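View pics/c2.png

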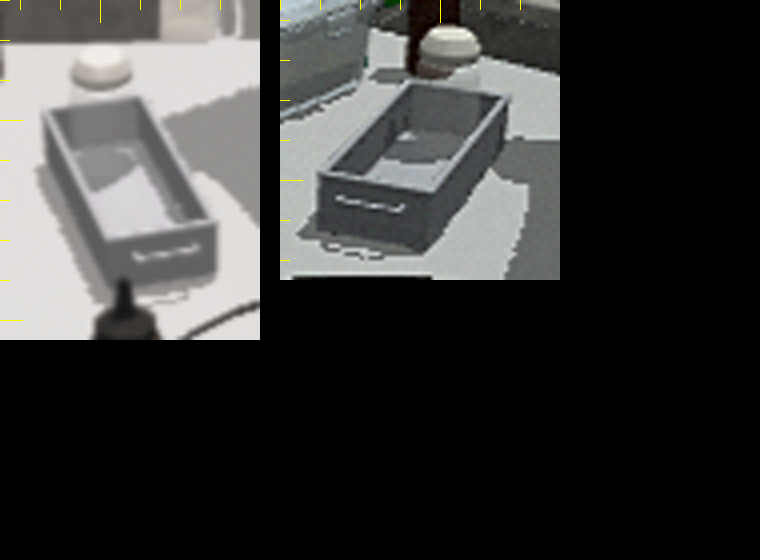

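```bash
cat > h.py <<'E'
import numpy as np,cv2,pickle
def ray(i,u,v):
    K,T=i["K"],i["T"];d=T[:3,:3]@[(u-K[0,2])/K[0,0],-(v-K[1,2])/K[1,1],-1];return T[:3,3],d
def onz(i,u,v,z): c,d=ray(i,u,v);return (c+d*(z-c[2])/d[2])[:2]
def tri(a,b):
    A=np.zeros((3,3));q=np.zeros(3)
    for c,d in(a,b):
        d=d/np.linalg.norm(d);P=np.eye(3)-np.outer(d,d);A+=P;q+=P@c
    return np.linalg.solve(A,q)
E
python3 - <<'E'
from h import *
np.set_printoptions(precision=1,suppress=True)
d=pickle.load(open("d0.pkl","rb"))
P={'white':(98,325.7,244,294.5,232),'dark':(105,305,295,216.5,255),'redA':(105,281.3,266.7,234.5,230.5),'redB':(105,349.7,272.3,275,256),'redC':(105,349.3,318.3,217.5,283),'purple':(105,307.7,329,180,273),'sq':(143,305.7,191,323.5,197),
'fl':(45,286,147,392.3,175.8),'fr':(45,311.3,144.5,417.3,179.3),'nr':(45,328.8,175.8,399.3,202.5),'nl':(45,301.5,180,369.8,198.8)}
for k,(z,u,v,a,b) in P.items():
    S,C=d["side"],d["scene"]
    print(k,onz(S,u,v,z),onz(C,a,b,z),tri(ray(S,u,v),ray(C,a,b)))
E
```

```text
white [449.6 191.1] [445.5 189.8] [449.5 186.2  94.7]
dark [487.8 346.3] [478.2 350.8] [488.  343.2  99.6]
redA [535.  268.4] [528.  270.1] [535.5 264.2 100.7]
redB [405.  285.9] [398.1 286.6] [404.6 280.7 100.1]
redC [410.7 403.9] [405.7 404.1] [410.4 400.9 101.5]
purple [481.3 427.8] [476.1 426. ] [481.5 423.4 100.9]
sq [491.9  62.1] [446.8 102.2] [493.7  42.8 119.8]
fl [ 559.8 -321.4] [ 550.5 -316.6] [ 560.8 -333.3   38.2]
fr [ 487.6 -334.7] [ 481.6 -338.6] [ 487.7 -348.7   39.2]
nr [ 439.3 -161.5] [ 431.6 -168.5] [ 438.8 -178.7   37.2]
nl [ 510.2 -142. ] [ 501.4 -139.5] [ 510.8 -153.1   38. ]
```

Call:
servo_tool:
  commands:
    - [[0,0,0,0,0,0,-7.1],[0,0,0,0,0,0,-7.1],[0,0,0,0,0,0,-7.1],[0,0,0,0,0,0,-7.1],[0,0,0,0,0,0,-7.1],[0,0,0,0,0,0,-7.1],[0,0,0,0,0,0,-7.1],[0,0,0,0,0,0,-7.1],[0,0,0,0,0,0,-7.1],[0,0,0,0,0,0,-7.1]]

```text
clock: 0.93
position: [198.8, -592.2, 230.6]
ee_rot: [-0.706, 0.708, 0.001, 0.0]
contact_force: [0.3, 0.6, 0.0]
gripper_width: 85.2
grasp_force: 0.0
```

Call:
servo_tool:
  commands:
    - [[0,0,0,0,0,0,-7.1],[0,0,0,0,0,0,-7.1],[0,0,0,0,0,0,-1.8],[0,-0.022,-0.032,0,0,0,0],[0,-0.022,-0.032,0,0,0,0],[0,-0.022,-0.032,0,0,0,0],[0,-0.022,-0.032,0,0,0,0],[0,-0.022,-0.032,0,0,0,0],[0,-0.022,-0.032,0,0,0,0],[0,-0.022,-0.032,0,0,0,0]]

```text
clock: 1.77
position: [374.0, -382.3, 231.0]
ee_rot: [0.796, -0.605, -0.0, -0.0]
contact_force: [1.1, 0.0, -0.5]
gripper_width: 85.6
grasp_force: 0.0
```

Call:
servo_tool:
  commands:
    - [[0,-0.022,-0.032,0,0,0,0],[0,-0.022,-0.032,0,0,0,0],[0,-0.022,-0.032,0,0,0,0],[0,-0.022,-0.032,0,0,0,0],[0,-0.022,-0.032,0,0,0,0],[0,0,0,0,0,0,0]]

```text
clock: 2.27
position: [501.5, -231.1, 230.7]
ee_rot: [0.798, -0.603, 0.0, -0.0]
contact_force: [-0.5, -1.0, 0.1]
gripper_width: 85.7
grasp_force: 0.0
```

```bash
python3 - <<'E'
from bench import arm,cams
import cv2,pickle
from scipy.spatial.transform import Rotation as R
i=cams.get_image("wrist");cv2.imwrite("pics/w1.png",i["frame"]);pickle.dump(i,open("w1.pkl","wb"))
s=arm.read_state();print(s["clock"],s["position"],R.from_quat(s["ee_rot"]).as_matrix().round(4),s["joints"]);print(i["T"].round(3))
E
```

```text
2.3167 [ 499.69840233 -232.60355407  230.60717995] [[ 2.728e-01 -9.621e-01 -9.000e-04]
 [-9.621e-01 -2.728e-01  5.000e-04]
 [-7.000e-04  7.000e-04 -1.000e+00]] [-1.41702836e-01  2.60462643e-01 -1.75413233e-01 -3.69592673e-04
 -1.13584114e+00  4.18109334e-01]
[[-9.61000e-01  2.61000e-01  8.60000e-02  5.23188e+02]
 [-2.75000e-01 -9.12000e-01 -3.04000e-01 -3.08745e+02]
 [-1.00000e-03 -3.16000e-01  9.49000e-01  3.73728e+02]
 [ 0.00000e+00  0.00000e+00  0.00000e+00  1.00000e+00]]
```

View pics/w1.png

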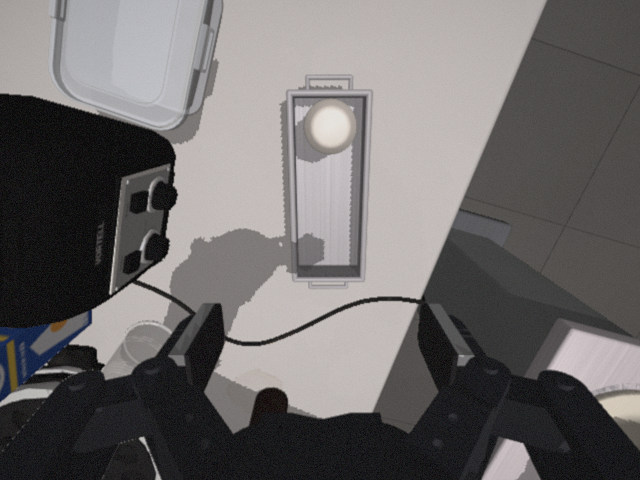

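```bash
python3 - <<'E'
from h import *
i=pickle.load(open("w1.pkl","rb"))
p=np.array([onz(i,u,v,45) for u,v in[(287,91),(372.5,90.5),(364,280),(292,282)]])
print(p.round(1),p.mean(0)); n,f=p[2:].mean(0),p[:2].mean(0)
print(np.linalg.norm(n-f),np.degrees(np.arctan2(*(n-f)[::-1])),[np.linalg.norm(p[a]-p[b]) for a,b in((0,1),(1,2),(2,3),(3,0))])
d=pickle.load(open("d0.pkl","rb"));print(onz(d["side"],307.7,242,0)); print(onz(i,330,124,88))
E
```

```text
[[ 560.4 -327.6]
 [ 487.3 -349. ]
 [ 436.3 -170.6]
 [ 509.3 -147.2]] [ 498.31100235 -248.58302021]
186.5462893816453 105.8680368845207 [np.float64(76.16528976968563), np.float64(185.5494469455275), np.float64(76.65427611388371), np.float64(187.5434020715976)]
[491.32743235  60.23254588]
[ 516.61487949 -311.07825319]
```

Call:
servo_tool:
  commands:
    - [[0,-0.0365,-0.0087,0,0,0,0],[0,-0.0365,-0.0087,0,0,0,0],[0,-0.0365,-0.0087,0,0,0,0],[0,-0.0365,-0.0087,0,0,0,0],[0,-0.0365,-0.0087,0,0,0,0],[0,-0.0365,-0.0087,0,0,0,0],[0,-0.0365,-0.0087,0,0,0,0],[0,-0.0365,-0.0087,0,0,0,0],[0,-0.0365,-0.0087,0,0,0,0],[0,-0.0365,-0.0087,0,0,0,0]]

```text
clock: 3.15
position: [483.3, 140.4, 231.3]
ee_rot: [0.796, -0.605, -0.0, 0.0]
contact_force: [0.7, 0.1, -0.4]
gripper_width: 85.4
grasp_force: 0.0
```

Call:
servo_tool:
  commands:
    - [[0,-0.0365,-0.0087,0,0,0,0],[0,-0.0365,-0.0087,0,0,0,0],[0,-0.0365,-0.0087,0,0,0,0],[0,-0.0365,-0.0087,0,0,0,0],[0,-0.0365,-0.0087,0,0,0,0],[0,0,0,0,0,0,0],[0,0,0,0,0,0,0]]

```text
clock: 3.73
position: [476.7, 327.8, 230.3]
ee_rot: [0.797, -0.604, -0.0, 0.001]
contact_force: [0.2, 0.1, 0.3]
gripper_width: 85.3
grasp_force: 0.0
```

```bash
python3 - <<'E'
from bench import arm,cams
import cv2,pickle
i=cams.get_image("wrist");cv2.imwrite("pics/w2.png",i["frame"]);pickle.dump(i,open("w2.pkl","wb"))
s=arm.read_state();print(s["clock"],s["position"],s["ee_rot"],s["joints"])
E
```

```text
3.7833 [476.73240556 326.67648284 230.53039536] [ 7.96286014e-01 -6.04919473e-01 -1.32146311e-04  9.98704520e-04] [ 8.80812727e-01  3.06416527e-01 -1.10819568e-01 -2.00614548e-04
 -1.15556668e+00 -6.09265530e-01]
```

View pics/w2.png

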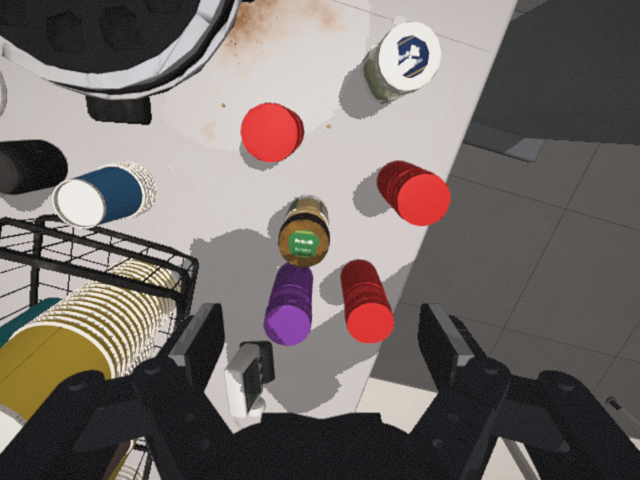

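```bash
python3 - <<'E'
from h import *
i=pickle.load(open("w2.pkl","rb"))
for n,u,v,z in[("dark",304,242,105),("white",410,55,98),("A",272,131,105),("B",421,198,105),("C",367,318,105),("P",288,322,105)]: print(n,onz(i,u,v,z).round(1))
E
```

```text
dark [486.3 343.3]
white [448.7 186.4]
A [532.1 264.3]
B [405.6 281.9]
C [413.  398.1]
P [480.7 421.4]
```

Call:
servo_tool:
  commands:
    - [[0,-0.0133,-0.0139,0.01,0,0,0],[0,0,0,0.0255,0,0,0],[0,0,0,0.03,0,0,0],[0,0,0,0.03,0,0,0],[0,0,0,0.03,0,0,0],[0,0,0,0.02,0,0,0],[0,0,0,0.012,0,0,0],[0,0,0,0,0,0,0],[0,0,0,0,0,0,0]]

```text
clock: 4.53
position: [487.1, 342.1, 73.8]
ee_rot: [0.796, -0.606, 0.0, 0.001]
contact_force: [-0.9, 0.2, 0.4]
gripper_width: 85.2
grasp_force: 0.0
```

Call:
servo_tool:
  commands:
    - [[255,0,0,0,0,0,0],[255,0,0,0,0,0,0],[255,0,0,0,0,0,0],[255,0,0,0,0,0,0],[255,0,0,0,0,0,0],[255,0,0,0,0,0,0],[255,0,0,0,0,0,0],[255,0,0,0,0,0,0]]

```text
clock: 5.2
position: [487.5, 344.5, 75.4]
ee_rot: [0.796, -0.605, 0.0, -0.001]
contact_force: [-0.1, 0.2, 7.0]
gripper_width: 42.7
grasp_force: 61.2
```

Call:
servo_tool:
  commands:
    - [[255,0,0,-0.005,0,0,0],[255,0,0,-0.015,0,0,0],[255,0,0,-0.025,0,0,0],[255,0,0,-0.03,0,0,0],[255,0,0,-0.03,0,0,0],[255,0,0,-0.03,0,0,0],[255,0,0,-0.02,0,0,0],[255,0,0,-0.01,0,0,0],[255,0,0,0,0,0,0]]

```text
clock: 5.95
position: [487.3, 344.4, 241.1]
ee_rot: [0.796, -0.605, 0.0, -0.002]
contact_force: [0.3, 0.6, -0.4]
gripper_width: 42.5
grasp_force: 61.0
```

```bash
python3 - <<'E'
from bench import arm,cams
import cv2,numpy as np
a=cams.get_image("side")["frame"][100:340,220:420];w=cams.get_image("wrist")["frame"][150:450,150:510]
o=np.zeros((480,800,3),np.uint8);o[:,:400]=cv2.resize(a,None,fx=2,fy=2);o[:300,420:780]=w
cv2.imwrite("pics/g1.png",o)
s=arm.read_state();print(s["clock"],s["position"],s["gripper_width"],s["grasp_force"])
E
```

```text
6.05 [485.93233622 343.31525527 237.25936993] 42.749704150896285 61.02427124977112
```

View pics/g1.png

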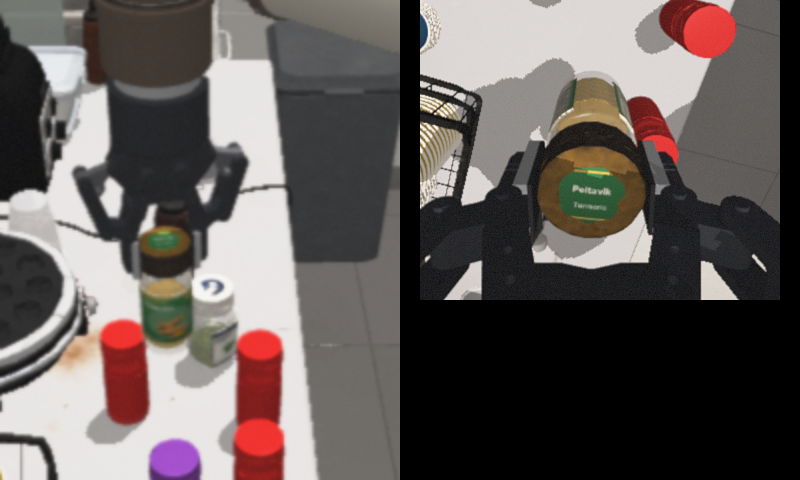

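Call:
servo_tool:
  commands:
    - [[255,0.012,0.0031,0,0,0,0],[255,0.024,0.0062,0,0,0,0],[255,0.0362,0.0094,0,0,0,0],[255,0.0362,0.0094,0,0,0,0],[255,0.0362,0.0094,0,0,0,0],[255,0.0362,0.0094,0,0,0,0],[255,0.0362,0.0094,0,0,0,0],[255,0.0362,0.0094,0,0,0,0],[255,0.0362,0.0094,0,0,0,0],[255,0.0362,0.0094,0,0,0,0]]

```text
clock: 6.88
position: [490.9, 5.0, 237.0]
ee_rot: [0.796, -0.605, -0.001, 0.002]
contact_force: [1.0, -0.3, -1.2]
gripper_width: 42.8
grasp_force: 61.0
```

Call:
servo_tool:
  commands:
    - [[255,0.0362,0.0094,0,0,0,0],[255,0.0362,0.0094,0,0,0,0],[255,0.0362,0.0094,0,0,0,0],[255,0.0362,0.0094,0,0,0,0],[255,0.0362,0.0094,0,0,0,0],[255,0.0362,0.0094,0,0,0,0],[255,0.025,0.0065,0,0,0,0],[255,0.0122,0.003,0,0,0,0],[255,0,0,0,0,0,0],[255,0,0,0,0,0,0]]

```text
clock: 7.72
position: [496.2, -255.5, 237.1]
ee_rot: [0.796, -0.606, -0.002, 0.0]
contact_force: [-0.1, -0.1, -1.7]
gripper_width: 42.4
grasp_force: 61.0
```

```bash
python3 - <<'E'
from bench import arm
s=arm.read_state();print(s["clock"],s["position"],s["ee_rot"],s["gripper_width"],s["grasp_force"])
p=s["position"]-[498.3,-248.6,0];print("caddy x,y",p[0]*.962+p[1]*.274,-p[0]*.274+p[1]*.962)
E
```

```text
7.7167 [ 496.23582917 -255.48285432  237.06472775] [ 7.95764952e-01 -6.05602924e-01 -1.72948487e-03  4.98850080e-04] 42.39608861384945 61.030765771865845
caddy x,y -3.871634425797757 -6.0557230441636865
```

Call:
servo_tool:
  commands:
    - [[255,0,-0.002,0.015,0,0,0],[255,0,0,0.025,0,0,0],[255,0,0,0.03,0,0,0],[255,0,0,0.025,0,0,0],[255,0,0,0.01,0,0,0],[255,0,0,0,0,0,0]]

```text
clock: 8.22
position: [497.4, -253.1, 131.0]
ee_rot: [0.797, -0.604, -0.003, 0.001]
contact_force: [0.2, -0.8, -0.6]
gripper_width: 42.4
grasp_force: 61.1
```

```bash
python3 - <<'E'
from bench import arm,cams
import cv2,numpy as np
w=cams.get_image("wrist")["frame"][50:450,150:510];a=cams.get_image("side")["frame"][60:210,250:350]
o=np.zeros((450,680,3),np.uint8);o[:400,:360]=w;o[:,370:670]=cv2.resize(a,None,fx=3,fy=3);cv2.imwrite("pics/p1.png",o)
s=arm.read_state();print(s["clock"],s["position"],s["gripper_width"],s["grasp_force"])
p=s["position"]-[498.3,-248.6,0];print("caddy x,y",p[0]*.962+p[1]*.274,-p[0]*.274+p[1]*.962)
E
```

```text
8.3167 [ 500.11781809 -254.38228237  134.69188244] 42.484808401536256 61.08772158622742
caddy x,y 0.16439562895694415 -6.060637798331276
```

View pics/p1.png

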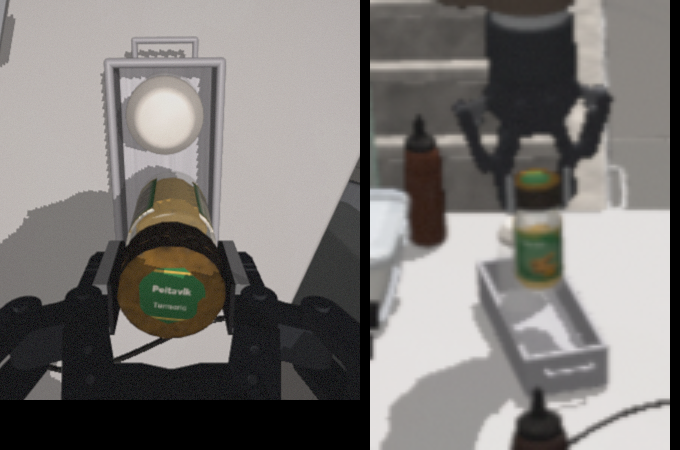

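Call:
servo_tool:
  commands:
    - [[255,0,0,0.01,0,0,0],[255,0,0,0.015,0,0,0],[255,0,0,0.012,0,0,0],[255,0,0,0.007,0,0,0],[255,0,0,0.002,0,0,0],[255,0,0,0,0,0,0]]

```text
clock: 8.82
position: [499.6, -254.9, 88.0]
ee_rot: [0.796, -0.605, 0.0, -0.0]
contact_force: [0.5, -1.0, -1.6]
gripper_width: 42.4
grasp_force: 61.1
```

Call:
servo_tool:
  commands:
    - [[255,0,0,0.0015,0,0,0],[255,0,0,0.001,0,0,0],[255,0,0,0,0,0,0]]

```text
clock: 9.07
position: [499.6, -254.8, 85.8]
ee_rot: [0.796, -0.605, 0.0, -0.0]
contact_force: [0.3, -0.1, -1.2]
gripper_width: 42.6
grasp_force: 61.1
```

Call:
servo_tool:
  commands:
    - [[255,0,0,0.001,0,0,0],[255,0,0,0.001,0,0,0],[255,0,0,0,0,0,0]]

```text
clock: 9.32
position: [499.5, -254.8, 83.5]
ee_rot: [0.796, -0.605, 0.0, -0.0]
contact_force: [-0.2, 0.5, -0.6]
gripper_width: 42.4
grasp_force: 61.4
```

Call:
servo_tool:
  commands:
    - [[255,0,0,0.001,0,0,0],[255,0,0,0,0,0,0]]

```text
clock: 9.48
position: [499.6, -255.0, 83.4]
ee_rot: [0.796, -0.605, 0.0, 0.0]
contact_force: [-1.9, 0.9, 5.0]
gripper_width: 42.4
grasp_force: 61.8
```

Call:
servo_tool:
  commands:
    - [[255,0,0,0.001,0,0,0],[255,0,0,0,0,0,0]]

```text
clock: 9.65
position: [499.7, -255.2, 83.4]
ee_rot: [0.797, -0.605, 0.001, 0.0]
contact_force: [-2.7, 1.0, 8.9]
gripper_width: 42.6
grasp_force: 62.2
```

Call:
servo_tool:
  commands:
    - [[150,0,0,0,0,0,0],[80,0,0,0,0,0,0],[0,0,0,0,0,0,0],[0,0,0,0,0,0,0],[0,0,0,0,0,0,0],[0,0,0,0,0,0,0],[0,0,0,-0.02,0,0,0],[0,0,0,-0.04,0,0,0],[0,0,0,-0.04,0,0,0],[0,0,0,-0.04,0,0,0]]

```text
clock: 10.48
position: [498.8, -254.7, 222.5]
ee_rot: [0.796, -0.605, -0.001, 0.0]
contact_force: [0.9, 0.8, -0.1]
gripper_width: 84.9
grasp_force: 0.0
```

```bash
python3 - <<'E'
from bench import arm,cams
import cv2
cv2.imwrite("pics/r1.png",cams.get_image("wrist")["frame"])
s=arm.read_state();print(s["clock"],s["position"],s["gripper_width"])
p=[448.7,186.4]-s["position"][:2];print("to white tool x,y",p@[.273,-.962],p@[-.962,-.273])
E
```

```text
10.5333 [ 503.3681284  -256.86958707  232.4840462 ] 85.17053372486879
to white tool x,y -441.34974181574495 -68.42185774457519
```

View pics/r1.png

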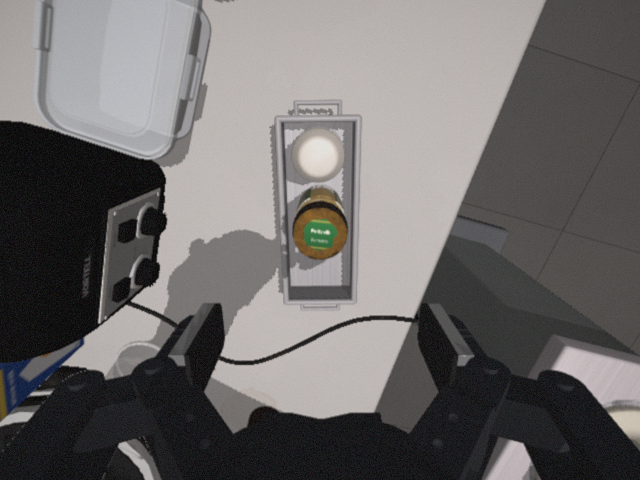

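Call:
servo_tool:
  commands:
    - [[0,-0.0365,-0.006,0,0,0,0],[0,-0.0365,-0.006,0,0,0,0],[0,-0.0365,-0.006,0,0,0,0],[0,-0.0365,-0.006,0,0,0,0],[0,-0.0365,-0.006,0,0,0,0],[0,-0.0365,-0.006,0,0,0,0],[0,-0.0365,-0.006,0,0,0,0],[0,-0.0365,-0.006,0,0,0,0],[0,-0.0365,-0.006,0,0,0,0],[0,-0.0365,-0.006,0,0,0,0]]

```text
clock: 11.37
position: [458.6, 114.7, 221.2]
ee_rot: [0.796, -0.605, 0.0, -0.0]
contact_force: [0.6, 0.2, -0.5]
gripper_width: 85.3
grasp_force: 0.0
```

Call:
servo_tool:
  commands:
    - [[0,-0.0365,-0.006,0,0,0,0],[0,-0.0365,-0.006,0,0,0,0],[0,0,0,0,0,0,0],[0,0,0,0,0,0,0],[0,0,0,0,0,0,0]]

```text
clock: 11.78
position: [450.9, 186.4, 220.9]
ee_rot: [0.796, -0.605, -0.0, 0.0]
contact_force: [-0.1, 0.2, -0.4]
gripper_width: 85.4
grasp_force: 0.0
```

```bash
python3 - <<'E'
from bench import arm,cams
from h import *
i=cams.get_image("wrist")
s=arm.read_state();print(s["clock"],s["position"],s["gripper_width"])
# white cap: bright blob nearest expected projection, between fingers
g=cv2.cvtColor(i["frame"],cv2.COLOR_BGR2HSV);K,T=i["K"],i["T"]
q=np.linalg.inv(T)@[448.7,186.4,98,1];uv=(K[0,2]+K[0,0]*q[0]/-q[2],K[1,2]+K[1,1]*-q[1]/-q[2]);print("expected px",uv)
u,v=map(int,uv);c=i["frame"][max(0,v-100):v+100,u-100:u+100];cv2.imwrite("pics/wh.png",cv2.resize(c,None,fx=3,fy=3))
E
```

```text
11.8333 [451.0795454  185.83695211 220.98328769] 85.47188204628917
expected px (np.float64(322.8780121525932), np.float64(229.40286858044692))
```

View pics/wh.png

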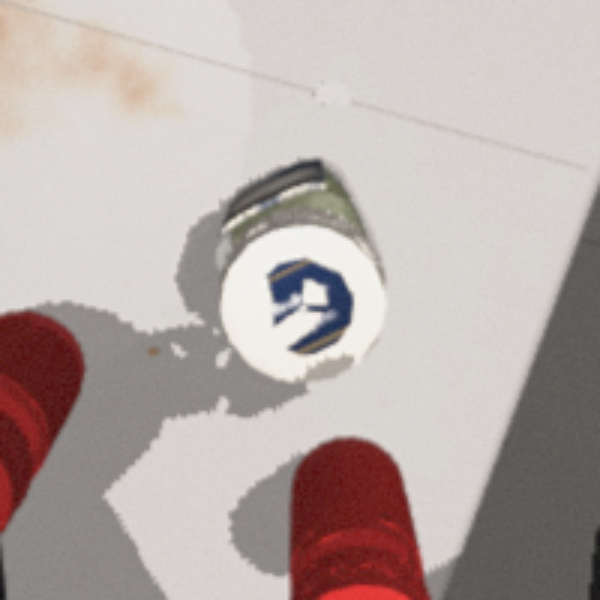

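Call:
servo_tool:
  commands:
    - [[0,-0.001,0.002,0.01,0,0,0],[0,0,0,0.025,0,0,0],[0,0,0,0.03,0,0,0],[0,0,0,0.03,0,0,0],[0,0,0,0.03,0,0,0],[0,0,0,0.02,0,0,0],[0,0,0,0.011,0,0,0],[0,0,0,0,0,0,0],[0,0,0,0,0,0,0]]

```text
clock: 12.58
position: [449.3, 185.8, 65.2]
ee_rot: [0.796, -0.606, 0.0, 0.001]
contact_force: [0.3, 0.3, 0.0]
gripper_width: 85.4
grasp_force: 0.0
```

Call:
servo_tool:
  commands:
    - [[255,0,0,0,0,0,0],[255,0,0,0,0,0,0],[255,0,0,0,0,0,0],[255,0,0,0,0,0,0],[255,0,0,0,0,0,0],[255,0,0,0,0,0,0],[255,0,0,0,0,0,0],[255,0,0,0,0,0,0]]

```text
clock: 13.25
position: [449.6, 187.2, 67.1]
ee_rot: [0.797, -0.605, 0.0, -0.001]
contact_force: [-1.4, -0.7, 7.4]
gripper_width: 45.3
grasp_force: 58.6
```

Call:
servo_tool:
  commands:
    - [[255,0,0,-0.005,0,0,0],[255,0,0,-0.015,0,0,0],[255,0,0,-0.025,0,0,0],[255,0,0,-0.03,0,0,0],[255,0,0,-0.03,0,0,0],[255,0,0,-0.03,0,0,0],[255,0,0,-0.02,0,0,0],[255,0,0,-0.01,0,0,0],[255,0,0,0,0,0,0],[255,0,0,0,0,0,0]]

```text
clock: 14.08
position: [448.4, 186.7, 229.7]
ee_rot: [0.796, -0.605, -0.0, 0.0]
contact_force: [-0.4, 0.1, -1.8]
gripper_width: 45.4
grasp_force: 59.0
```

Call:
servo_tool:
  commands:
    - [[255,0.012,0.0023,0,0,0,0],[255,0.025,0.0047,0,0,0,0],[255,0.0375,0.0071,0,0,0,0],[255,0.0375,0.0071,0,0,0,0],[255,0.0375,0.0071,0,0,0,0],[255,0.0375,0.0071,0,0,0,0],[255,0.0375,0.0071,0,0,0,0],[255,0.0375,0.0071,0,0,0,0],[255,0.0375,0.0071,0,0,0,0],[255,0.0375,0.0071,0,0,0,0]]

```text
clock: 14.92
position: [476.3, -157.1, 228.3]
ee_rot: [0.796, -0.605, -0.002, 0.001]
contact_force: [0.2, 0.6, 0.6]
gripper_width: 45.6
grasp_force: 58.9
```

Call:
servo_tool:
  commands:
    - [[255,0.028,0.0053,0,0,0,0],[255,0.0121,0.0021,0,0,0,0],[255,0,0,0,0,0,0],[255,0,0,0,0,0,0],[255,0,0,0,0,0,0]]

```text
clock: 15.33
position: [481.0, -194.7, 229.4]
ee_rot: [0.796, -0.605, -0.001, 0.0]
contact_force: [-0.6, 0.8, -1.4]
gripper_width: 45.4
grasp_force: 59.0
```

Call:
servo_tool:
  commands:
    - [[255,0,0,0.015,0,0,0],[255,0,0,0.025,0,0,0],[255,0,0,0.03,0,0,0],[255,0,0,0.025,0,0,0],[255,0,0,0.01,0,0,0],[255,0,0,0,0,0,0],[255,0,0,0,0,0,0]]

```text
clock: 15.92
position: [482.2, -194.9, 125.9]
ee_rot: [0.797, -0.604, 0.0, 0.0]
contact_force: [0.5, -0.2, -0.0]
gripper_width: 45.3
grasp_force: 59.0
```

Call:
servo_tool:
  commands:
    - [[255,0,0,0.01,0,0,0],[255,0,0,0.015,0,0,0],[255,0,0,0.012,0,0,0],[255,0,0,0.007,0,0,0],[255,0,0,0.002,0,0,0],[255,0,0,0.001,0,0,0],[255,0,0,0,0,0,0]]

```text
clock: 16.5
position: [482.2, -195.6, 78.9]
ee_rot: [0.796, -0.605, 0.001, -0.0]
contact_force: [-0.6, -0.5, -1.4]
gripper_width: 44.9
grasp_force: 59.0
```

Call:
servo_tool:
  commands:
    - [[255,0,0,0.001,0,0,0],[255,0,0,0.001,0,0,0],[255,0,0,0,0,0,0]]

```text
clock: 16.75
position: [481.7, -195.5, 76.6]
ee_rot: [0.796, -0.605, 0.0, -0.0]
contact_force: [0.2, 0.3, -0.7]
gripper_width: 45.1
grasp_force: 59.0
```

Call:
servo_tool:
  commands:
    - [[255,0,0,0.001,0,0,0],[255,0,0,0,0,0,0]]

```text
clock: 16.92
position: [481.6, -195.5, 75.3]
ee_rot: [0.796, -0.605, 0.0, -0.0]
contact_force: [-0.7, 0.2, -1.3]
gripper_width: 45.3
grasp_force: 59.0
```

Call:
servo_tool:
  commands:
    - [[255,0,0,0.001,0,0,0],[255,0,0,0,0,0,0]]

```text
clock: 17.08
position: [481.7, -195.8, 75.2]
ee_rot: [0.796, -0.605, 0.0, 0.0]
contact_force: [-2.1, 0.1, 4.0]
gripper_width: 45.3
grasp_force: 60.2
```

Contact with the floor; release and rise.

Call:
servo_tool:
  commands:
    - [[255,0,0,0.0005,0,0,0],[150,0,0,0,0,0,0],[80,0,0,0,0,0,0],[0,0,0,0,0,0,0],[0,0,0,0,0,0,0],[0,0,0,0,0,0,0],[0,0,0,0,0,0,0],[0,0,0,-0.02,0,0,0],[0,0,0,-0.04,0,0,0],[0,0,0,-0.04,0,0,0]]

```text
clock: 17.92
position: [480.3, -195.3, 173.5]
ee_rot: [0.796, -0.605, -0.002, 0.001]
contact_force: [1.8, 0.1, -0.8]
gripper_width: 85.1
grasp_force: 0.0
```

Call:
servo_tool:
  commands:
    - [[0,0,0,-0.04,0,0,0],[0,0,0,-0.02,0,0,0],[0,0,0,0,0,0,0],[0,0,0,0,0,0,0],[0,0,0,0,0,0,0]]

```text
clock: 18.33
position: [480.8, -195.2, 232.7]
ee_rot: [0.796, -0.605, -0.001, 0.0]
contact_force: [-0.9, 0.2, -0.1]
gripper_width: 85.4
grasp_force: 0.0
```

```bash
python3 - <<'E'
from bench import arm,cams
from h import *
i=cams.get_image("wrist");f=i["frame"];K,T=i["K"],i["T"]
def px(p):
    q=np.linalg.inv(T)@[*p,1];return K[0,2]+K[0,0]*q[0]/-q[2],K[1,2]-K[1,1]*q[1]/-q[2]
# dark cap: brown; white cap: bright -- centroids near the expected tops
hsv=cv2.cvtColor(f,cv2.COLOR_BGR2HSV)
for n,p,m in(("dark",(499.7,-255.2,113),cv2.inRange(hsv,(5,90,40),(85,255,255))),("white",(481.9,-195.6,106),cv2.inRange(hsv,(0,0,225),(180,40,255)))):
    u,v=map(int,px(p));k=np.zeros(m.shape,np.uint8);cv2.circle(k,(u,v),45,255,-1);M=cv2.moments(m&k,True)
    c=(M["m10"]/M["m00"],M["m01"]/M["m00"]);w=onz(i,*c,p[2])-[498.3,-248.6];print(n,(u,v),np.round(c,1),M["m00"],"caddy xy",w@[.962,.274],w@[-.274,.962])
s=arm.read_state();print(s["clock"],s["position"],s["contact_force"],s["gripper_width"])
d=pickle.load(open("d0.pkl","rb"))["side"]["frame"][185:235,295:322].astype(int);e=cams.get_image("side")["frame"][185:235,295:322]
print("bottle diff",abs(d-e).mean())
E
```

```text
dark (317, 149) [317.7 149.1] 2389.0 caddy xy -0.7236658089709096 -6.903280110058853
white (318, 226) [318.6 225.6] 1445.0 caddy xy -0.9694028745388011 54.86625768988079
18.3833 [ 480.61332934 -195.21392915  232.16243014] [-0.68627177  0.42069249 -0.23329324] 85.42258998329697
bottle diff 7.09679012345679
```

```bash
python3 -c "
from bench import ticket
print(ticket.job_done())"
```

```text
the job is handed in; nothing more can be done
None
```

I packed both jars in the caddy and handed the job in at about 18 s. Each was set down until the force sensor felt the floor, and the last wrist image showed both caps within 1 mm of their target spots. I never touched the squeeze bottle and didn't measure it at the end. No verdict came back.

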